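# Shut the laser shield and reset the interlock

### The arm

A 6-joint arm with a two-finger parallel gripper is mounted at the origin on the work surface. World frame = base frame: x ahead of the robot, y to its left, z up, the work surface at z = 0. Lengths are in mm, angles in rad, forces in N, time in s.
With the tool pointing down it reaches from about 275 to 1000 mm from the base axis. Payload 8.4 kg.
Tool frame: the origin (TCP) lies between the finger pads; the fingertips stand r.finger_overhang ahead of it and the grasp point (between the pads) is the TCP (r.finger_overhang is the distance from the TCP to the fingertips, in mm); z points along the fingers, y is the line along which they close (so a half turn about z gives the same grasp; the last joint's range is limited). The gripper opens to 85 mm and grips with 20 to 120 N. Pads are 22 mm wide; open, the fingers measure 114 mm over their backs; the gripper's body (76 mm by 85 mm) begins 54 mm behind the grasp point. The pads swing forward as they close: fully open they stand 13 mm farther back than shut.
Start: joints at [-1.291, 0.353, 1.633, -0, 1.155, -0.002], TCP at [173.802, -600.351, 225.281] pointing down, gripper open.
Joint ranges: [-2.63, 2.63], [-0.92, 2.1], [0.06, 2.66], [-1.3, 4.44], [0, 2.69], [-3.02, 3.02]. Speed limits (rad/s): [2.22, 2.22, 2.79, 3.14, 3.14, 3.14].

### API

Orientations are given as [roll, pitch, yaw] about the fixed x, y, z axes, in that order (R = Rz(yaw) Ry(pitch) Rx(roll)).
In Python, from rig import r, cams, sign_off gives the robot as it stands.
- The arm moves only by the shell command python3 -m crank 'ROWS' [FORCE]. ROWS is JSON, a list of rows, each a list of 7 numbers: the shift along the tool's x, y, z in m, then the turn, a rotation vector about the tool's x, y, z in rad, then the closure, from 0 (fully open) to 1 (shut). In form: [[dx, dy, dz, ax, ay, az, gripper], ...]. A call has 1 to 5 rows; each row is the pose to reach, as a shift and turn from the pose commanded when the call began, along the tool's axes at that moment; what a row does not reach only later rows make up. A row lasts 1/10 s, in which the tool goes at most 50 mm and 8.59 degrees, less where a joint would pass 70% of its speed; a pose out of reach is approached as far as the arm can. A call with a gripper value outside its range is refused whole. The fingers move at their own pace and stop on an object; FORCE is the grip in N (left out, the last holds). Time passes only in rows, so rows that repeat a pose let the fingers close. It gives the time, the measured TCP pose, the force, the opening and the grip force at its end, in the units of the state.
- r.sense(): the state, without advancing time (a new reading comes with each control period).
- cams.grab_frame(name): name is "side" or "top"; returns a dict with "image" (384x512x3 uint8, red, green, blue), "fx", "fy", "cx", "cy" (pixels), "position" and "orientation" of the camera in the world. Camera axes: x right, y down, z forward; pixel columns grow to the right and rows downward; lengths in mm; the calibration is good to about 2 mm. A picture is of the moment at which its call begins. There is no depth.
- sign_off(): hands the job in; it is judged then, once.
The state is a dict: "clock": time; "qpos": joint angles; "qvel": joint speeds; "joint_efforts": joint torques, N m; "eef_pos": TCP position; "tcp_rot": TCP orientation; "contact_force": force on the tool from outside, world axes, zero at the start; "wrist_torque": the same for the moment, N m; "opening": opening from 0.0 (shut) to 1.0 (fully open); "grasp_force": force on a finger pad.
Only numpy, scipy, OpenCV 4.12 (cv2) and the standard library are available. Lean on these libraries where they do the work, as an engineer would, in place of code of your own. Each camera call takes 0.05 s, during which the arm holds its last target. There are 200 camera calls.

### The job

The laser imager has tripped its safety interlock. Gently push its orange shield down until it is fully shut; only then press the two blue reset buttons on the interlock console together, one with each fingertip, hold both down for two full seconds and let them go. Pick nothing up, and leave the red emergency stop, the well plate and the other things as they are.

Things in the scene. Friction and masses are not known exactly. Their poses are not given: they have to be found in the camera images.
- imager: benchtop laser imager, fixed: white body with a black stage on top, 250 (x) x 210 (y) x 97 mm high. Origin: centre of its underside; its z is up, and its -x side is its front, where the lip of the shield comes down. The hinge is along its +x (rear) edge.
- shield_hinge (a point): middle of the shield's hinge line, on the imager at its own (110, 0, 97) mm; the hinge line runs along the imager's y axis. Fixed to the imager and turned like it.
- shield_lip (a point): top middle of the free front edge of the orange shield, on the shield. The shield is a see-through orange hood, 205 mm from hinge to free edge, 190 mm wide and 36 mm deep (flat roof 4 mm thick, skirts at the front and sides, open below). In the shield's own frame (origin at the hinge, same axes as the imager when shut) this point is (-205, 0, 36) mm, and the roof's outer face is the plane z = 36 mm. A black finger lip, 64 mm wide and 5 mm thick, juts 15 mm beyond it.
- shield (a joint): opening angle of the shield in rad: 0 fully shut (flat on the stage), grows as the free edge rises; it starts 0.7 to 1.15 open. The hinge is stiff: the shield stays where it is left, and 1 to 4 N straight down on its front edge moves it. At 0 it rests on a hard stop.
- console: interlock console, fixed: grey die-cast box with a dark panel on top, 140 (x) x 240 (y) x 60 mm high. Origin: centre of its underside, z up. On the panel stand the blue buttons (at its own (-22, 68) and (-22, 16) mm), the emergency stop (at (-5, -70) mm), a key in its switch (at (36, -12) mm, 28 mm above the panel) and three small lamps behind the buttons.
- reset_left_top (a point): centre of the top face of the blue reset button nearer the console's +y end: a flat round cap 24 mm across, standing 13 mm above the panel (73 mm above the table) in a steel bezel 32 mm across and 5 mm high. The two caps are 52 mm apart, centre to centre, along the console's y axis.
- reset_right_top (a point): centre of the top face of the other blue reset button, the same in every way
- reset_left (a joint): how far the left blue button is pressed in, in m: 0 out, 0.006 fully down (hard stop). It is pressed straight down, springs back, starts to move at about 0.6 N and is fully down at about 3.4 N (both together: about 7 N). Down counts from 0.004.
- reset_right (a joint): the same for the right blue button
- estop_top (a point): top centre of the red mushroom emergency stop, 40 mm across, on a yellow disc, 40 mm above the console's panel
- estop (a joint): how far the emergency stop is pressed, in m, 0 to 0.006: leave it at 0
- plate: clear six-well plate with pink wells, 85 (x) x 128 (y) x 21 mm, loose in its corner stops on the imager's stage, under the shield. Origin: centre of its underside.
- dropper: amber bottle, 28 mm across, 70 mm high, loose, between imager and console. Origin: centre of its underside.
- dishes: stack of three pink Petri dishes, 60 mm across, 43 mm high, loose, near the robot. Origin: centre of its underside.
- slide_mailer: blue plastic slide case lying flat, 34 (x) x 90 (y) x 20 mm, loose, near the robot. Origin: centre of its underside.
- canister: clear objective-lens canister with a black cap, 41 mm across, 74 mm high, loose, at one side. Origin: centre of its underside.
- oil: white immersion-oil bottle with a black cap, 32 mm across, 65 mm high, loose, at one side. Origin: centre of its underside.
Not all that is in view belongs to the job. Leave any green look-alike of the slide_mailer alone.

How it is judged (in metres and radians):
On the way, in this order (a step that is already met when the one before it is completed fails the run):
1. the orange shield is fully shut (value of joint shield below 0.03 rad), for 0.2 s.
2. both blue buttons are held down together for two seconds (1.9 s counts), the shield staying shut (value of joint each of reset_left, reset_right above 0.004 m and value of joint shield below 0.03 rad and contact force between the fingers and reset_left above 0.3 N and contact force between the fingers and reset_right above 0.3 N), for 1.9 s.
At the end, for the whole second after the job is handed in: The shield is within 0.03 rad of fully shut, both blue buttons are out again (under 1.5 mm in) after being held down together, the emergency stop is out, and the well plate (within 10 mm) and the other loose things (within 20 mm) rest where they were (value of joint shield below 0.03 rad and value of joint each of reset_left, reset_right below 0.0015 m and value of joint estop below 0.002 m and z of plate in the frame of imager below 0.102 m and distance of plate from where it was at the start of the episode below 0.01 m and distance of each of dropper, dishes, slide_mailer, canister, oil from where it was at the start of the episode below 0.02 m and linear speed of each of plate, dropper, dishes, slide_mailer, canister, oil below 0.02 m/s); the robot touches nothing.
It fails at once if a blue button pressed while the shield is still open (value of joint shield above 0.06 rad and value of joint any of reset_left, reset_right above 0.004 m).
It fails at once if one blue button pressed right down alone, the other still out ((value of joint reset_left above 0.005 m and value of joint reset_right below 0.001 m) or (value of joint reset_right above 0.005 m and value of joint reset_left below 0.001 m)).
It fails at once if the shield slammed (faster than 3 rad/s) (velocity of joint shield below -3 rad/s).
It fails at once if the emergency stop pressed (value of joint estop above 0.003 m).
It fails at once if a loose thing moved, lifted or knocked over (20 mm; well plate 10 mm) (distance of plate from where it was at the start of the episode above 0.01 m or distance of any of dropper, dishes, slide_mailer, canister, oil from where it was at the start of the episode above 0.02 m).
It also fails if it takes over 51 s, if anything falls off the work surface, if the arm or the gripper's body presses on something with over 40 N, if the wrist force passes 120 N, or if a joint passes its speed limit or range.

## Working session

There is one attempt and no reset: what is moved stays moved. The work goes in short steps, Python scripts to look and compute and a shell command to move; the robot and the scene stay as the last step left them, time stands still between calls to the robot, and variables do not carry over. Pictures are saved under pics/ and viewed, at most 10 in all, crops included, and the job is handed in when it is done.

```bash
ls; mkdir -p pics; python3 - <<'E'
from rig import r,cams
import cv2
print(r.sense(), r.finger_overhang)
for n in("side","top"):
    f=cams.grab_frame(n); cv2.imwrite(f"pics/{n}0.png",f["image"][:,:,::-1])
    print(n,{k:v for k,v in f.items() if k!="image"})
E
```

```text
pics
{'clock': 0.0, 'qpos': array([-1.29136685e+00,  3.53606732e-01,  1.63415477e+00,  5.41386704e-06,
        1.15517780e+00, -2.39372041e-03]), 'qvel': array([-1.72794993e-03,  7.52273806e-04, -1.46030995e-03, -1.28150729e-04,
       -7.12936657e-05,  7.45903557e-05]), 'joint_efforts': array([-8.55952421e-04, -6.05257487e+01, -3.42063546e+01, -1.03555330e-04,
        9.42182407e-03,  1.24173397e-05]), 'eef_pos': array([ 173.68840866, -599.87469797,  224.57871545]), 'tcp_rot': array([-3.14024602e+00, -8.17350512e-06,  2.81821003e-01]), 'contact_force': array([0.14637611, 0.26011291, 0.30236778]), 'wrist_torque': array([2.00913693e-03, 2.25549067e-02, 3.10150148e-05]), 'grasp_force': 0.0, 'opening': 1.0031769956481085} 19.0
side {'fx': 459.31419253718315, 'fy': 459.31419253718315, 'cx': 259.7634130231021, 'cy': 199.1435854258889, 'position': array([-177.58863564,  870.75155188,  700.13833918]), 'orientation': array([-2.0656847 , -0.01192455, -2.52116136])}
top {'fx': 405.41178549324417, 'fy': 405.41178549324417, 'cx': 253.03994408761912, 'cy': 198.77249727799764, 'position': array([ 369.27152992,   19.72056583, 1381.16744673]), 'orientation': array([-3.07537969, -0.02102965, -1.5898663 ])}
```

View pics/side0.png

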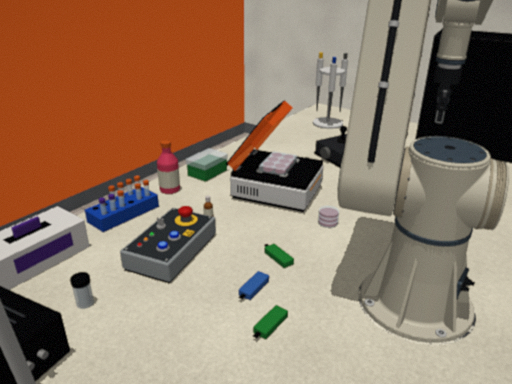

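View pics/top0.png

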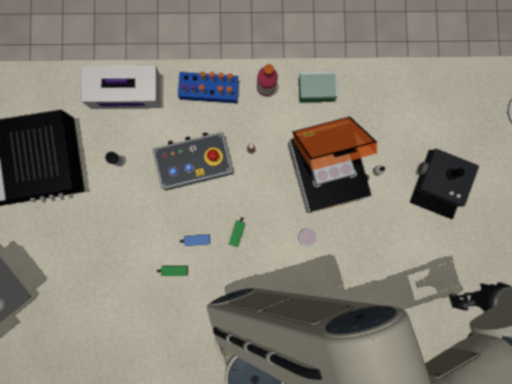

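Side view: console at about (170,240), imager at (275,180) with the shield up to (290,105). In the top view the console is at (193,160) and the imager at (333,165). I'll zoom in on both.

```bash
cat > h.py <<'E'
import numpy as np,cv2
from scipy.spatial.transform import Rotation as R
def ray(f,u,v):
    d=R.from_euler('xyz',f["orientation"]).as_matrix()@np.array([(u-f["cx"])/f["fx"],(v-f["cy"])/f["fy"],1])
    return np.array(f["position"]),d/np.linalg.norm(d)
def onz(f,u,v,z):
    p,d=ray(f,u,v); return p+d*(z-p[2])/d[2]
def tri(f,a,g,b):
    p,d=ray(f,*a);q,e=ray(g,*b)
    s=np.linalg.lstsq(np.c_[d,-e],q-p,rcond=None)[0]
    x,y=p+s[0]*d,q+s[1]*e
    return (x+y)/2,np.linalg.norm(x-y)
def blobs(f,lo,hi,box,amin=8):
    h=cv2.cvtColor(f["image"],cv2.COLOR_RGB2HSV);m=cv2.inRange(h,lo,hi)
    k=np.zeros_like(m);x0,y0,x1,y1=box;k[y0:y1,x0:x1]=1
    n,_,s,c=cv2.connectedComponentsWithStats(m*k)
    return [(s[i,4],c[i].round(2)) for i in range(1,n) if s[i,4]>=amin]
E
python3 - <<'E'
from h import *; from rig import cams
t=cams.grab_frame("top");s=cams.grab_frame("side")
for f,b in((t,(150,130,235,190)),(s,(120,205,220,280))):
    for a,c in blobs(f,(100,120,90),(125,255,255),b): print("blue",a,c,onz(f,*c,73).round(1))
    for a,c in blobs(f,(0,150,80),(6,255,255),b): print("red",a,c,onz(f,*c,100).round(1))
cr=lambda f,x0,y0,w,h:cv2.resize(f["image"][y0:y0+h,x0:x0+w,::-1],None,fx=6,fy=6,interpolation=cv2.INTER_CUBIC)
cv2.imwrite("pics/a.png",cr(t,280,110,110,100)); cv2.imwrite("pics/b.png",cr(s,220,90,110,100))
E
```

```text
blue 25 [188.08 166.68] [563.4 199.1  73. ]
blue 27 [172.89 170.44] [552.  248.2  73. ]
red 75 [212.44 154.97] [595.7 117.8 100. ]
blue 64 [125.98 207.31] [760.5 181.2  73. ]
blue 63 [173.65 233.73] [558.9 199.4  73. ]
blue 70 [162.24 244.36] [547.  249.9  73. ]
red 116 [184.77 210.99] [582.3 132.4 100. ]
red 9 [138.89 243.67] [561.2 306.7 100. ]
```

View pics/a.png

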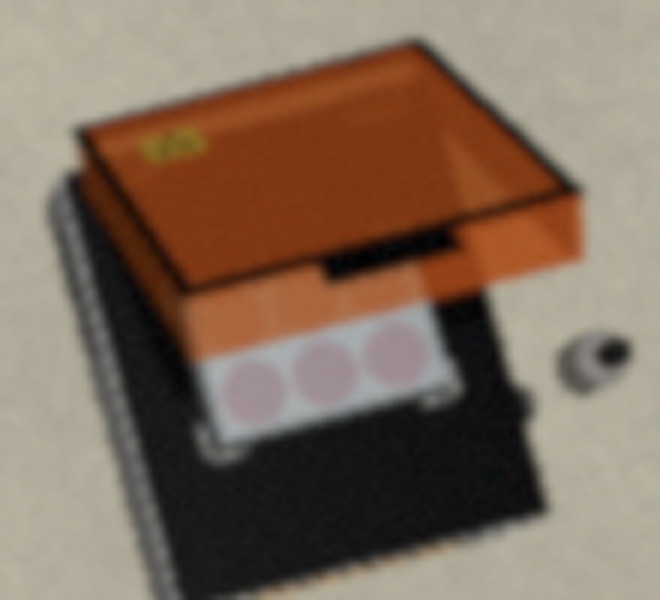

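View pics/b.png

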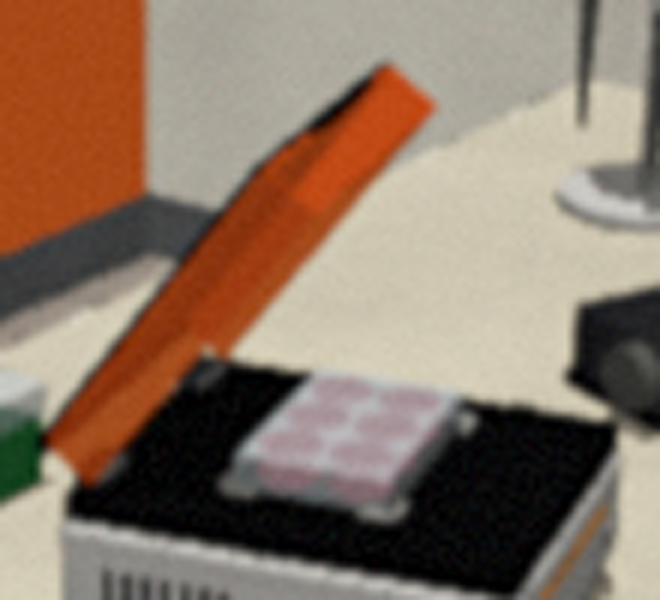

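Top crop: shield front corners at px (311.3,158.3) and (376.3,141.7). Side crop: the same corners at (264.2,117.5) and (284.7,100.8). The stage corners show in both views.

```bash
python3 - <<'E'
from h import *; from rig import cams
t=cams.grab_frame("top");s=cams.grab_frame("side")
T=lambda x,y:(280+x/6,110+y/6); S=lambda x,y:(220+x/6,90+y/6)
print("corner+y",tri(t,T(188,290),s,S(265,165)));print("corner-y",tri(t,T(578,190),s,S(388,65)))
print("lip tip",tri(t,T(325,280),s,S(310,130)),tri(t,T(462,245),s,S(370,85)))
print("stage top: ",onz(t,*T(185,598),97),onz(t,*T(545,510),97))
print("stage side:",onz(s,*S(520,590),97),onz(s,*S(618,428),97),onz(s,*S(70,510),97))
print("btn",tri(t,(188.08,166.68),s,(173.65,233.73)),tri(t,(172.89,170.44),s,(162.24,244.36)))
E
```

```text
corner+y (array([ 547.42806564, -168.64797299,  281.9850361 ]), np.float64(6.378722039386321))
corner-y (array([ 592.58020165, -349.65510556,  280.5505411 ]), np.float64(3.363227401290059))
lip tip (array([ 555.63844805, -228.62931623,  282.26252483]), np.float64(4.670771759092785)) (array([ 566.74892551, -292.71002417,  287.89184094]), np.float64(2.708918100823857))
stage top:  [ 415.96122104 -191.98998113   97.        ] [ 459.33991628 -385.72221402   97.        ]
stage side: [ 395.8226886  -177.97364727   97.        ] [ 452.07492946 -379.17211965   97.        ] [ 625.54947284 -117.7746495    97.        ]
btn (array([562.44408929, 198.27575353,  71.28528324]), np.float64(3.183866784512706)) (array([551.34893311, 247.79347117,  70.35191519]), np.float64(2.5367419759889214))
```

```bash
python3 -m crank '[[0,0,-0.04,0,0,0.037,1],[0,0,-0.08,0,0,0.037,1],[0,0,-0.12,0,0,0.037,1]]' 20
python3 -m crank '[[0.04,-0.0195,0,0,0,0,1],[0.08,-0.039,0,0,0,0,1],[0.12,-0.0585,0,0,0,0,1],[0.16,-0.078,0,0,0,0,1],[0.2,-0.0975,0,0,0,0,1]]'
python3 -m crank '[[0.04,-0.0195,0,0,0,0,1],[0.08,-0.039,0,0,0,0,1],[0.12,-0.0585,0,0,0,0,1],[0.16,-0.078,0,0,0,0,1],[0.2,-0.0975,0,0,0,0,1]]'
```

```text
clock: 0.6
eef_pos: [173.7, -600.0, 346.5]
tcp_rot: [-3.141, 0.0, 0.245]
contact_force: [0.3, -1.4, -0.5]
opening: 0.514
grasp_force: 0.0
clock: 1.1
eef_pos: [345.3, -456.0, 345.4]
tcp_rot: [3.141, -0.0, 0.245]
contact_force: [0.0, -0.6, -0.0]
opening: 0.002
grasp_force: 0.0
clock: 1.6
eef_pos: [515.8, -312.8, 345.4]
tcp_rot: [3.141, -0.0, 0.245]
contact_force: [0.3, -1.7, -0.6]
opening: 0.0
grasp_force: 0.0
```

```bash
python3 -m crank '[[0.04,-0.0195,0,0,0,0,1],[0.083,-0.039,0,0,0,0,1],[0.083,-0.039,0.02,0,0,0,1],[0.083,-0.039,0.03,0,0,0,1],[0.083,-0.039,0.03,0,0,0,1]]'
python3 - <<'E'
from h import *; from rig import cams
t=cams.grab_frame("top");s=cams.grab_frame("side")
cr=lambda f,x0,y0:cv2.resize(f["image"][y0:y0+120,x0:x0+130,::-1],None,fx=3,fy=3,interpolation=cv2.INTER_CUBIC)
cv2.imwrite("pics/c.png",np.hstack([cr(t,280,90),cr(s,220,60)]))
E
```

```text
clock: 2.1
eef_pos: [584.4, -256.0, 313.3]
tcp_rot: [-3.139, 0.003, 0.245]
contact_force: [-0.9, 0.0, -0.4]
opening: 0.002
grasp_force: 0.0
```

View pics/c.png

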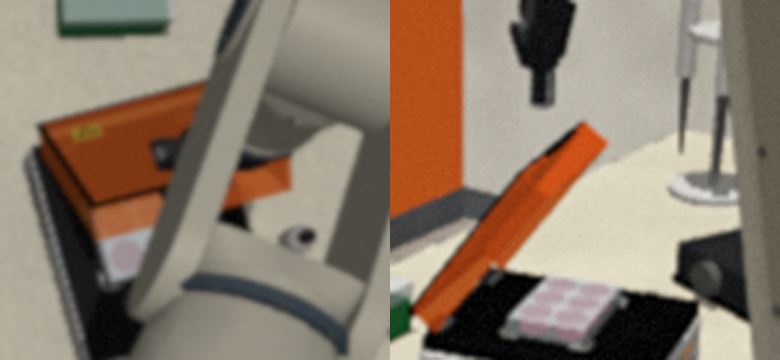

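Fingertips are above the roof near the lip, at (540,100) in the right half, with a gap of about 20–30 mm. Next I descend slowly to contact.

```bash
python3 -m crank '[[0,0,0.005,0,0,0,1],[0,0,0.01,0,0,0,1],[0,0,0.015,0,0,0,1],[0,0,0.02,0,0,0,1],[0,0,0.02,0,0,0,1]]'
python3 -m crank '[[-0.002,0,0.003,0,0,0,1],[-0.004,0,0.006,0,0,0,1],[-0.007,0,0.009,0,0,0,1],[-0.01,0,0.012,0,0,0,1],[-0.01,0,0.012,0,0,0,1]]'
```

```text
clock: 2.7
eef_pos: [585.2, -256.2, 294.3]
tcp_rot: [-3.141, 0.001, 0.245]
contact_force: [-0.8, 0.3, -0.4]
opening: 0.002
grasp_force: 0.0
clock: 3.2
eef_pos: [575.5, -258.7, 282.9]
tcp_rot: [-3.141, 0.0, 0.245]
contact_force: [0.1, 0.6, 0.5]
opening: 0.0
grasp_force: 0.0
```

```bash
python3 -m crank '[[-0.005,0,0.004,0,0,0,1],[-0.01,0,0.008,0,0,0,1],[-0.015,0,0.012,0,0,0,1],[-0.022,0,0.017,0,0,0,1],[-0.022,0,0.017,0,0,0,1]]'
python3 -m crank '[[-0.004,0,0.004,0,0,0,1],[-0.008,0,0.008,0,0,0,1],[-0.011,0,0.012,0,0,0,1],[-0.015,0,0.016,0,0,0,1],[-0.015,0,0.016,0,0,0,1]]'
python3 - <<'E'
from h import *; from rig import cams
s=cams.grab_frame("side")
cv2.imwrite("pics/d.png",cv2.resize(s["image"][60:200,200:340,::-1],None,fx=3,fy=3))
E
```

```text
clock: 3.7
eef_pos: [553.2, -264.1, 265.3]
tcp_rot: [-3.141, 0.002, 0.244]
contact_force: [0.1, 0.8, -0.1]
opening: 0.001
grasp_force: 0.0
clock: 4.2
eef_pos: [539.3, -267.6, 249.4]
tcp_rot: [-3.141, 0.001, 0.245]
contact_force: [-0.4, 0.1, 0.5]
opening: -0.007
grasp_force: 0.0
```

View pics/d.png

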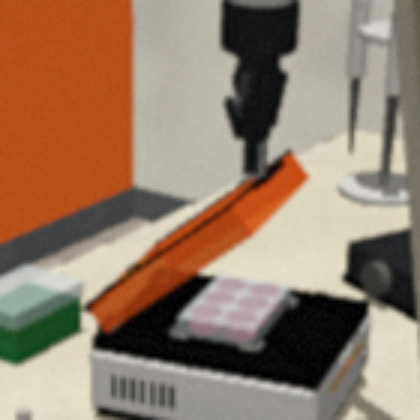

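Shield is following, tip on the roof near the front edge, now about 0.55 rad. I continue along the arc.

```bash
python3 -m crank '[[-0.006,0,0.006,0,0,0,1],[-0.013,0,0.013,0,0,0,1],[-0.019,0,0.021,0,0,0,1],[-0.025,0,0.030,0,0,0,1],[-0.025,0,0.030,0,0,0,1]]'
python3 -m crank '[[-0.005,0,0.008,0,0,0,1],[-0.010,0,0.017,0,0,0,1],[-0.014,0,0.026,0,0,0,1],[-0.018,0,0.035,0,0,0,1],[-0.018,0,0.035,0,0,0,1]]'
python3 -m crank '[[-0.003,0,0.006,0,0,0,1],[-0.005,0,0.012,0,0,0,1],[-0.006,0,0.018,0,0,0,1],[-0.007,0,0.022,0,0,0,1],[-0.008,0,0.025,0,0,0,1]]'
```

```text
clock: 4.75
eef_pos: [514.1, -273.4, 218.5]
tcp_rot: [-3.14, 0.002, 0.244]
contact_force: [-0.6, 0.9, 0.3]
opening: -0.001
grasp_force: 0.0
clock: 5.25
eef_pos: [497.1, -277.7, 183.6]
tcp_rot: [-3.14, 0.002, 0.245]
contact_force: [-1.1, 0.2, 0.7]
opening: 0.001
grasp_force: 0.0
clock: 5.75
eef_pos: [490.4, -280.0, 159.9]
tcp_rot: [-3.141, 0.0, 0.245]
contact_force: [-0.1, 0.2, 1.1]
opening: 0.001
grasp_force: 0.5
```

```bash
python3 -m crank '[[0,0,0.003,0,0,0,1],[0,0,0.005,0,0,0,1],[0,0,0.007,0,0,0,1],[0,0,0.007,0,0,0,1]]'
python3 -m crank '[[0,0,0.001,0,0,0,1],[0,0,0.002,0,0,0,1],[0,0,0.002,0,0,0,1]]'
```

```text
clock: 6.15
eef_pos: [490.7, -280.0, 153.1]
tcp_rot: [-3.141, 0.0, 0.245]
contact_force: [0.1, -0.5, -0.6]
opening: 0.002
grasp_force: 0.0
clock: 6.45
eef_pos: [490.6, -280.1, 151.2]
tcp_rot: [3.142, -0.0, 0.245]
contact_force: [0.3, -0.8, 1.6]
opening: -0.003
grasp_force: 0.1
```

```bash
for i in 1 2 3 ; do python3 -m crank '[[0,0,0.001,0,0,0,1],[0,0,0.002,0,0,0,1],[0,0,0.002,0,0,0,1]]' | egrep 'pos|contact'; done
```

```text
eef_pos: [490.6, -280.0, 149.2]
contact_force: [-0.2, -0.7, 0.9]
eef_pos: [490.6, -280.0, 147.1]
contact_force: [-1.1, -0.3, 0.2]
eef_pos: [490.6, -280.0, 145.1]
contact_force: [0.5, -0.3, -0.5]
```

```bash
python3 - <<'E'
from h import *; from rig import cams
s=cams.grab_frame("side")
cv2.imwrite("pics/e.png",cv2.resize(s["image"][90:220,220:350,::-1],None,fx=4,fy=4,interpolation=cv2.INTER_CUBIC))
E
```

```text
(no output)
```

View pics/e.png

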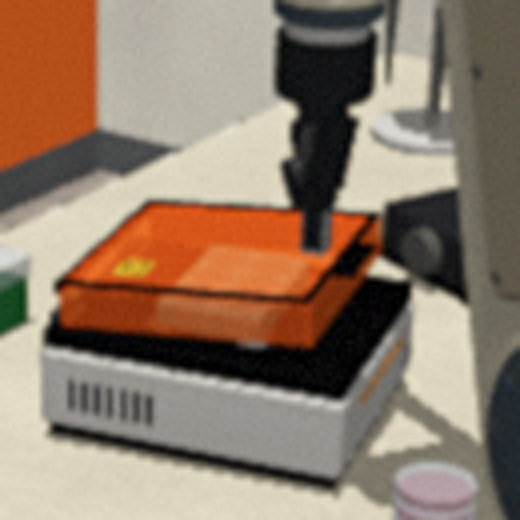

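The tips are on the roof and the shield is nearly shut. I press on until the stop shows in the force.

```bash
for i in 1 2 3 4 ; do python3 -m crank '[[0,0,0.001,0,0,0,1],[0,0,0.002,0,0,0,1],[0,0,0.002,0,0,0,1]]' | egrep 'pos|contact'; done
```

```text
eef_pos: [490.6, -280.0, 143.1]
contact_force: [-0.5, -0.6, 0.1]
eef_pos: [490.6, -280.0, 141.1]
contact_force: [-0.7, 0.0, -0.1]
eef_pos: [490.6, -280.0, 139.1]
contact_force: [-0.3, 0.8, -0.5]
eef_pos: [490.6, -280.0, 137.1]
contact_force: [1.0, 1.0, -0.5]
```

```bash
python3 - <<'E'
from h import *; from rig import cams,r
s=cams.grab_frame("side")
cv2.imwrite("pics/f.png",cv2.resize(s["image"][125:195,225:325,::-1],None,fx=8,fy=8,interpolation=cv2.INTER_CUBIC))
for u,v in((298.8,152.5),):
  for z in(110,120,133,145,160): print(z,onz(s,u,v,z).round())
M=R.from_euler('xyz',s["orientation"]).as_matrix()
def pr(p):
    c=M.T@(np.array(p)-s["position"]); return (c[0]/c[2]*s["fx"]+s["cx"],c[1]/c[2]*s["fy"]+s["cy"])
ex=np.array([.97,.2425,0]);ey=np.array([-.2425,.97,0]);h=np.array([665.4,-235,97])
for th in(0,.05,.1,.2):
  print(th,[tuple(((np.array(pr(h+ex*(a*np.cos(th)+36*np.sin(th))+ey*b+np.array([0,0,-a*np.sin(th)+36*np.cos(th)])))-[225,125])*8).round()) for a,b in((-205,95),(-205,-95),(0,95),(-220,32))])
print("tip",(np.array(pr([490.6,-280,118]))-[225,125])*8)
print([r.sense()["contact_force"].round(1) for _ in range(3)])
E
```

```text
110 [ 539. -368.  110.]
120 [ 527. -347.  120.]
133 [ 511. -320.  133.]
145 [ 496. -295.  145.]
160 [ 478. -263.  160.]
0 [(np.float64(567.0), np.float64(369.0)), (np.float64(707.0), np.float64(189.0)), (np.float64(58.0), np.float64(282.0)), (np.float64(655.0), np.float64(312.0))]
0.05 [(np.float64(563.0), np.float64(343.0)), (np.float64(704.0), np.float64(165.0)), (np.float64(54.0), np.float64(281.0)), (np.float64(651.0), np.float64(284.0))]
0.1 [(np.float64(558.0), np.float64(317.0)), (np.float64(700.0), np.float64(141.0)), (np.float64(50.0), np.float64(281.0)), (np.float64(646.0), np.float64(257.0))]
0.2 [(np.float64(543.0), np.float64(264.0)), (np.float64(687.0), np.float64(93.0)), (np.float64(41.0), np.float64(281.0)), (np.float64(632.0), np.float64(202.0))]
tip [579.66944596 298.78010616]
[array([-0.5, -0.2,  1.2]), array([-0.5, -0.2,  1.2]), array([-0.5, -0.2,  1.2])]
```

View pics/f.png

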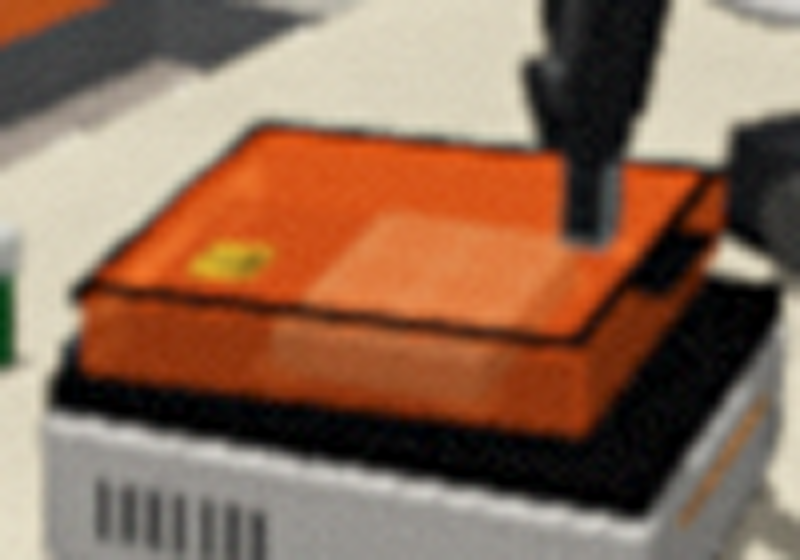

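Shield is still about 0.07 rad open: its front +y corner is at (585,340) and would be near (588,378) when shut. I continue down.

```bash
for i in 1 2 3 4 ; do python3 -m crank '[[0,0,0.001,0,0,0,1],[0,0,0.002,0,0,0,1],[0,0,0.002,0,0,0,1]]' | egrep 'pos|contact'; done
```

```text
eef_pos: [490.6, -280.0, 135.1]
contact_force: [0.2, -0.8, 0.4]
eef_pos: [490.6, -280.0, 133.1]
contact_force: [-0.1, -0.6, 0.1]
eef_pos: [490.6, -280.0, 131.1]
contact_force: [-0.4, 0.3, -0.7]
eef_pos: [490.6, -280.0, 129.1]
contact_force: [-0.4, -0.1, -0.7]
```

```bash
for i in 1 2 ; do python3 -m crank '[[0,0,0.001,0,0,0,1],[0,0,0.002,0,0,0,1],[0,0,0.002,0,0,0,1]]' | egrep 'pos|contact'; done
```

```text
eef_pos: [490.6, -280.0, 127.1]
contact_force: [0.5, 1.1, -0.6]
eef_pos: [490.7, -280.1, 126.9]
contact_force: [-5.5, 2.5, 17.5]
```

```bash
python3 - <<'E'
from h import *; from rig import cams,r
s=cams.grab_frame("side")
cv2.imwrite("pics/g.png",cv2.resize(s["image"][125:195,225:325,::-1],None,fx=8,fy=8,interpolation=cv2.INTER_CUBIC))
print(r.sense()["contact_force"],r.sense()["opening"])
E
```

```text
[-4.67206238  2.03333384 17.26415807] -0.001766943196599283
```

View pics/g.png

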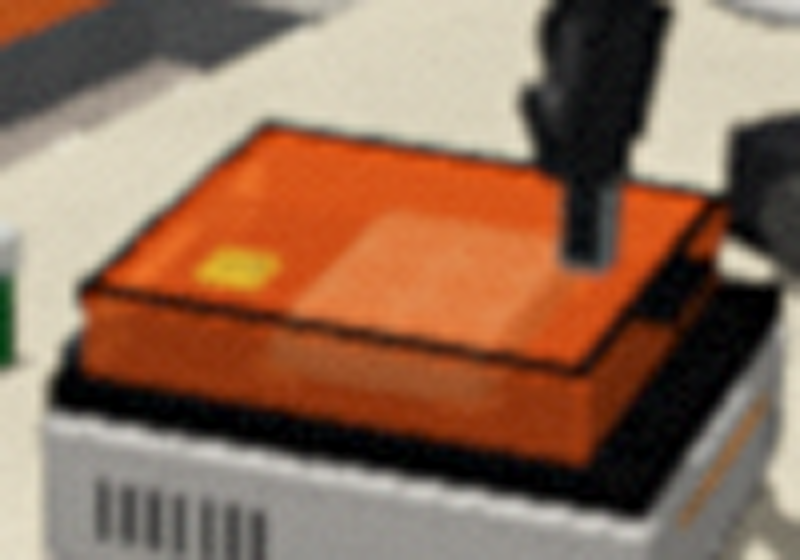

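Shield fully shut: skirts lie flat on the stage, corner at (585,368), and the hard stop shows as 17 N. I back off and move over the buttons.

```bash
python3 -m crank '[[0,0,0,0,0,0,1],[0,0,0,0,0,0,1],[0,0,-0.01,0,0,0,1],[0,0,-0.04,0,0,0,1],[0,0,-0.08,0,0,0.015,1]]'
python3 -m crank '[[0.016,-0.04,0,0,0,0,1],[0.032,-0.08,0,0,0,0,0.52],[0.048,-0.12,0,0,0,0,0.52],[0.064,-0.16,0,0,0,0,0.52],[0.08,-0.2,0,0,0,0,0.52]]'
python3 -m crank '[[0.016,-0.04,0,0,0,0,0.52],[0.032,-0.08,0,0,0,0,0.52],[0.048,-0.12,0,0,0,0,0.52],[0.064,-0.16,0,0,0,0,0.52],[0.08,-0.2,0,0,0,0,0.52]]'
```

```text
clock: 11.0
eef_pos: [489.5, -279.3, 204.7]
tcp_rot: [-3.139, 0.003, 0.23]
contact_force: [1.5, -1.2, -0.1]
opening: -0.001
grasp_force: 0.0
clock: 11.5
eef_pos: [523.1, -65.4, 205.7]
tcp_rot: [3.141, -0.001, 0.23]
contact_force: [1.2, 0.2, 0.3]
opening: 0.483
grasp_force: 0.0
clock: 12.0
eef_pos: [555.4, 147.9, 205.6]
tcp_rot: [-3.142, -0.001, 0.23]
contact_force: [0.4, -0.6, -0.6]
opening: 0.48
grasp_force: 0.0
```

```bash
python3 -m crank '[[0.009,-0.037,0,0,0,0,0.52],[0.018,-0.0733,0,0,0,0,0.52],[0.018,-0.0733,0.04,0,0,0,0.52],[0.018,-0.0733,0.08,0,0,0,0.52],[0.018,-0.0733,0.08,0,0,0,0.52]]'
python3 - <<'E'
from h import *; from rig import cams,r
t=cams.grab_frame("top");s=cams.grab_frame("side")
A=cv2.resize(s["image"][190:270,130:210,::-1],None,fx=6,fy=6,interpolation=cv2.INTER_CUBIC)
B=cv2.resize(t["image"][125:195,150:203,::-1],None,fx=6,fy=480/70,interpolation=cv2.INTER_CUBIC)
cv2.imwrite("pics/h.png",np.hstack([A,B]))
M=R.from_euler('xyz',s["orientation"]).as_matrix()
def pr(p):
    c=M.T@(np.array(p)-s["position"]); return ((c[0]/c[2]*s["fx"]+s["cx"]-130)*6,(c[1]/c[2]*s["fy"]+s["cy"]-190)*6)
e=r.sense()["eef_pos"];print(e)
ty=np.array([-.228,.9737,0])
for k in(26,-26):
    for z in (0,-8,-19): print(k,z,np.round(pr(e+ty*k+[0,0,z])))
E
```

```text
clock: 12.5
eef_pos: [552.5, 220.5, 120.7]
tcp_rot: [3.14, 0.009, 0.231]
contact_force: [0.1, -0.9, 0.1]
opening: 0.483
grasp_force: 0.0
[555.98757798 221.29762113 125.55486633]
26 0 [182. 209.]
26 -8 [184. 226.]
26 -19 [187. 250.]
-26 0 [253. 148.]
-26 -8 [254. 165.]
-26 -19 [256. 188.]
```

View pics/h.png

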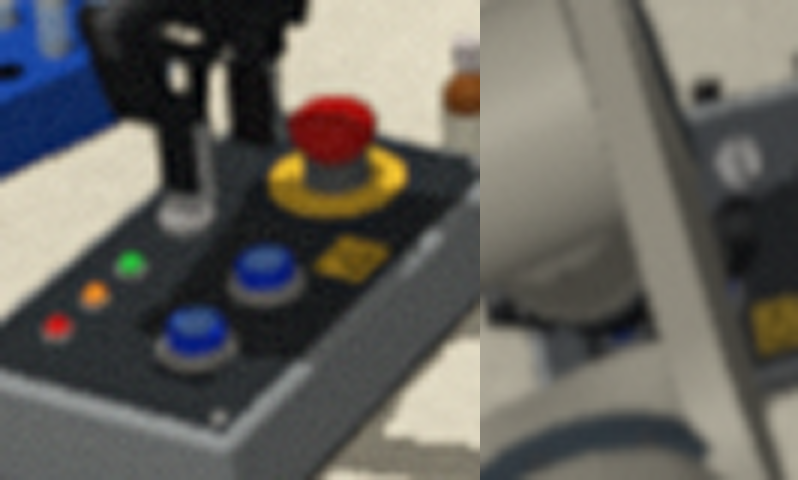

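In the side crop the tips are at (180,195) and (255,140), directly above the caps at (197,322) and (264,258). Allowing for the descent, columns agree within about 3 mm, so I descend.

```bash
python3 -m crank '[[0,0,0.015,0,0,0,0.52],[0,0,0.03,0,0,0,0.52],[0,0,0.04,0,0,0,0.52],[0,0,0.045,0,0,0,0.52],[0,0,0.045,0,0,0,0.52]]' | egrep 'clock|pos|contact'
for i in 1 2 3 ; do python3 -m crank '[[0,0,0.001,0,0,0,0.52],[0,0,0.002,0,0,0,0.52],[0,0,0.002,0,0,0,0.52]]' | egrep 'pos|contact'; done
```

```text
clock: 13.1
eef_pos: [555.6, 221.1, 79.4]
contact_force: [0.2, -0.2, -0.1]
eef_pos: [556.4, 221.5, 78.6]
contact_force: [0.3, 0.4, 0.1]
eef_pos: [556.1, 221.4, 76.2]
contact_force: [-0.7, 0.4, -0.1]
eef_pos: [556.0, 221.3, 74.1]
contact_force: [0.3, -0.0, -0.3]
```

```bash
python3 -m crank '[[0,-0.002,0.001,0,0,0,0.52],[0,-0.002,0.002,0,0,0,0.52],[0,-0.002,0.002,0,0,0,0.52]]' | egrep 'pos|contact'
for i in 1 2 3 ; do python3 -m crank '[[0,0,0.001,0,0,0,0.52],[0,0,0.002,0,0,0,0.52],[0,0,0.002,0,0,0,0.52]]' | egrep 'pos|contact|clock'; done
```

```text
eef_pos: [555.5, 223.4, 72.1]
contact_force: [-0.5, 0.2, -0.8]
clock: 14.6
eef_pos: [555.6, 223.3, 70.1]
contact_force: [0.2, 0.2, -0.4]
clock: 14.9
eef_pos: [555.6, 223.3, 68.1]
contact_force: [-0.0, 0.4, 0.6]
clock: 15.2
eef_pos: [555.6, 223.3, 66.1]
contact_force: [0.2, -0.6, -0.5]
```

```bash

for i in 1 2 3 4; do python3 -m crank '[[0,0,0.001,0,0,0,0.52],[0,0,0.0015,0,0,0,0.52],[0,0,0.0015,0,0,0,0.52]]' | egrep 'pos|contact|clock'; done
```

```text
clock: 15.5
eef_pos: [555.7, 223.4, 64.8]
contact_force: [-0.3, 0.4, 2.5]
clock: 15.8
eef_pos: [555.7, 223.4, 63.3]
contact_force: [-1.0, 0.2, 3.8]
clock: 16.1
eef_pos: [555.7, 223.4, 61.8]
contact_force: [-1.4, 0.5, 4.3]
clock: 16.4
eef_pos: [555.8, 223.4, 60.3]
contact_force: [-0.7, -1.6, 4.9]
```

```bash

for i in 1 2; do python3 -m crank '[[0,0,0.0005,0,0,0,0.52],[0,0,0.001,0,0,0,0.52],[0,0,0.001,0,0,0,0.52]]' | egrep 'pos|contact|clock'; python3 -c "
from rig import r;print(r.sense()['wrist_torque'])"; done
```

```text
clock: 16.7
eef_pos: [555.7, 223.4, 59.5]
contact_force: [-1.0, -0.7, 5.9]
[-0.11589899  0.30386825 -0.03148258]
clock: 17.0
eef_pos: [555.8, 223.4, 59.3]
contact_force: [-4.5, -0.6, 14.9]
[-0.33401424  0.67151234 -0.07582915]
```

Both buttons are on their stops: about 7 N just before, then a steep rise. I hold.

```bash

for i in 1 2 3 4 5 6; do python3 -m crank '[[0,0,0,0,0,0,0.52],[0,0,0,0,0,0,0.52],[0,0,0,0,0,0,0.52],[0,0,0,0,0,0,0.52],[0,0,0,0,0,0,0.52]]' | egrep 'contact|clock'; done
python3 -m crank '[[0,0,-0.003,0,0,0,0.52],[0,0,-0.008,0,0,0,0.52],[0,0,-0.02,0,0,0,0.52],[0,0,-0.05,0,0,0,0.52],[0,0,-0.09,0,0,0,0.52]]'
python3 -m crank '[[0,0,-0.04,0,0,0,0.52],[0,0,-0.08,0,0,0,0.52],[0,0,-0.08,0,0,0,0.52],[0,0,-0.08,0,0,0,0.52]]'
python3 - <<'E'
from h import *; from rig import cams
a=cv2.imread("pics/side0.png")[:,:,::-1]; s=cams.grab_frame("side")
d=np.abs(a.astype(int)-s["image"]).max(2)
n,_,st,c=cv2.connectedComponentsWithStats((cv2.GaussianBlur(d.astype(np.uint8),(3,3),0)>40).astype(np.uint8))
print([(st[i].tolist()) for i in range(1,n) if st[i,4]>6])
E
```

```text
clock: 17.5
contact_force: [-3.8, -2.2, 15.0]
clock: 18.0
contact_force: [-3.1, -2.1, 14.7]
clock: 18.5
contact_force: [-3.8, -1.6, 14.8]
clock: 19.0
contact_force: [-5.0, -1.3, 14.9]
clock: 19.5
contact_force: [-3.4, -0.7, 15.4]
clock: 20.0
contact_force: [-3.5, -1.0, 15.1]
clock: 20.5
eef_pos: [554.2, 222.7, 147.9]
tcp_rot: [3.141, 0.004, 0.23]
contact_force: [0.6, 0.8, 0.3]
opening: 0.479
grasp_force: 0.0
clock: 20.9
eef_pos: [556.0, 223.5, 229.6]
tcp_rot: [-3.141, -0.002, 0.23]
contact_force: [0.5, -0.0, -0.1]
opening: 0.48
grasp_force: 0.0
[[109, 0, 144, 184, 9172], [369, 0, 59, 82, 2580], [405, 0, 103, 274, 14237], [448, 0, 7, 7, 30], [458, 15, 19, 9, 78], [450, 42, 6, 5, 24], [450, 48, 6, 4, 7], [396, 66, 21, 67, 740], [337, 86, 63, 131, 5280], [226, 100, 90, 84, 3479], [484, 156, 5, 6, 10], [462, 168, 28, 29, 309], [403, 196, 3, 4, 9], [451, 204, 6, 2, 12], [179, 207, 12, 6, 56], [346, 216, 49, 54, 1504], [174, 218, 23, 8, 102], [183, 229, 11, 7, 59], [403, 228, 12, 12, 78], [170, 230, 8, 6, 37], [184, 232, 15, 15, 28], [158, 241, 10, 6, 44], [189, 240, 272, 123, 6654], [363, 299, 96, 40, 1218], [457, 302, 13, 18, 172]]
```

```bash
python3 -c "
from rig import sign_off;print(sign_off())"
```

```text
the job is handed in; nothing more can be done
None
```

I pushed the shield shut until it met its stop, then held both blue buttons down for about 3 s and let them go. The job is handed in at about 21 s, and no result came back; the button press was judged from the force readings alone, with no picture taken after it.

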